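# Wedge a loose shelf post tight in its sleeve

## Task

The short black post is loose in the grey sleeve of the shelf corner. Take the tapered steel key (the one with the square head) out of the white caddy, slide it thin end first into the gap between sleeve wall and post, flat face to the post, and push or tap it down until the post is firmly clamped against the far side and the key stays tight by itself; feel for it and do not overdrive it, because too hard a push splits the sleeve. Let go of the key, and leave the round pin in the caddy and the two jars as they are.

Things in the scene. Friction and masses are not known exactly. Their poses are not given: they have to be found in the camera images.
- key: Steel tapered key, about 0.34 kg, hanging upright by its head in a caddy pocket, same yaw as the caddy. Origin at the thin foot (15 mm above the bench at first), z up. Shank 75 mm long, 24 mm wide in y. Flat face: plane x = +6 mm. Opposite face slopes 1:8, from x = +1 mm at the foot (5 mm thick) to x = -8.4 mm under the head. Shank friction about 0.3.
- key_head (a point): Centre of the top of the key's head, 105 mm above its foot. The head is a square block 28 mm (key x) by 30 mm (key y), 30 mm high, centred over the key's origin. Easily gripped across its 30 mm, and pressed on from above.
- sleeve: Shelf corner fixed to the bench: black foot plate 200 by 150 by 20 mm under a grey sleeve 128 mm (x from -62 to +66) by 90 mm (y), top at z = 90 mm. Origin: underside of the plate, z up. The post is on the +x side of the gap, the sleeve's sloping wall on the -x side, so the key goes in with the same yaw as the sleeve. Clamped home, the post's flat face is at x = 0.
- gap (a point): Centre of the gap's mouth at the sleeve's top, at x = -5 mm, y = 0, z = 90 mm of the sleeve, same axes. The gap is 29 mm wide in y and open from above. Its far bottom is never reached by the key.
- gap_wall (a point): Sloping wall of the gap (1:8, narrowing downwards to match the key): this point is nominally on it, at x = -9.4, z = 85 mm of the sleeve; above, a 45 degree flared lip, 5 mm back. The real wall lies up to 2 mm either way, unseen, so the key gets tight with its foot anywhere 25 to 62 mm below the sleeve's top. Tight, side force grows 6 to 9 N per mm of depth.
- post_end: Flat face of the black post, 28 mm wide, looking to -x (at the gap), its top 96 mm above the bench. Origin in that face at bench height, axes as the sleeve's. The wedged key must press on it with over 18 N of lasting side force; 52 N splits the sleeve. A steady final push down on the key of 15 to 20 N is right, 28 N too much.
- post (a joint): Play of the post along the sleeve's x, in m: 0 is towards the gap, 0.003 is clamped against the far side. It starts at 0.0018 to 0.0027 and drags with about 2 N, so the first resistance felt is only the post moving, not the key being tight.
- caddy: White block, fixed, 70 mm (x) by 180 mm (y) by 90 mm high, with two pockets 20 by 28 mm at y = -50 and y = +50 mm, open on top. Origin at the centre of its underside. The heads of key and pin rest on its top; which is in which pocket varies.
- dowel: Bystander: steel pin with a round head (30 mm across, 30 mm high, its underside 75 mm above the pin's foot), hanging in the other pocket. Origin at its foot.
- jar1: Bystander: glass culture jar, 60 mm across, 120 mm high, standing on the bench; origin at the centre of its underside.
- jar2: Bystander: a second jar, the same as jar1.
Things that resemble listed ones, but are neither listed nor needed, are in the scene too. Leave any orange look-alike of the key alone. Of the things shaped like the caddy, the white one is meant.

How it is judged:
On the way, in this order (a step that is already met when the one before it is completed fails the run):
1. the key is lifted clear of the caddy (z of key in the frame of caddy above 0.085 m), for 0.1 s.
2. the key's thin end stands in the gap between sleeve wall and post (z of key in the frame of sleeve between 0.021 and 0.082 m and x of key in the frame of sleeve between -0.016 and 0 m and y of key in the frame of sleeve between -0.008 and 0.008 m and angle between key's own z axis and vertical below 0.15 rad), for 0.1 s.
At the end, for the whole second after the job is handed in: the key stands upright (within 5 degrees) in the gap, its foot at least 18 mm below the sleeve's top, at rest and let go, pressing on the post with more than 18 N by itself, and the post is clamped against the far side (post joint above 0.0028 m) (z of key in the frame of sleeve between 0.021 and 0.072 m and x of key in the frame of sleeve between -0.016 and 0 m and y of key in the frame of sleeve between -0.008 and 0.008 m and angle between key's own z axis and vertical below 0.09 rad and contact force between key and post_end above 18 N and value of joint post above 0.0028 m and linear speed of key below 0.01 m/s); the robot touches nothing.
It fails at once if the key is driven so hard that the side force on the post passes 52 N (the sleeve splits) (contact force between key and post_end above 52 N).
It fails at once if a jar is shifted by more than 20 mm or tipped (distance of any of jar1, jar2 from where it was at the start of the episode above 0.02 m or angle between any of jar1, jar2's own z axis and vertical above 0.3 rad).
It fails at once if the round pin is moved by more than 20 mm (distance of dowel from where it was at the start of the episode above 0.02 m).
It also fails if it takes over 54 s, if anything falls off the work surface, if the arm or the gripper's body presses on something with over 40 N, if the wrist force passes 120 N, or if a joint passes its speed limit or range.

## Robot

A 7-joint arm with a two-finger parallel gripper is mounted at the origin on the work surface. World frame = base frame: x ahead of the robot, y to its left, z up, the work surface at z = 0. Lengths are in m, angles in rad, forces in N, time in s.
With the tool pointing down it reaches from about 0.425 to 0.875 m from the base axis. Payload 4.7 kg.
Tool frame: the origin (TCP) lies midway between the tips of the shut fingers; the grasp point (between the pads) lies 19 mm behind it; z points along the fingers, y is the line along which they close (so a half turn about z gives the same grasp; the last joint's range is limited). The gripper opens to 87 mm and grips with 3 to 60 N. Pads are 19 mm wide; open, the fingers measure 117 mm over their backs; the gripper's body (75 mm by 190 mm) begins 51 mm behind the grasp point.
Start: joints at [1.235, 0.321, -0.07, 1.45, 0.023, 1.371, -0.057], TCP at [0.223, -0.611, 0.223] pointing down, gripper open.
Joint ranges: [-2.86, 2.86], [-0.3, 2.09], [-1.38, 1.24], [0.06, 2.45], [-1.56, 4.7], [0.09, 2.05], [-2.69, 2.69]. Speed limits (rad/s): [2.57, 2.57, 3.14, 3.14, 3.14, 3.14, 3.14].

## Interface

Orientations are given as a rotation vector (axis times angle).
In Python, from bench import ctrl, get_image, calibration gives the robot as it stands.
- The arm moves only by the tool apply_moves, never from a script. Its arguments are lists of equal length, an entry for each row: "dp": the shift along the tool's x, y, z in m, a list of three; "twist": the turn, a rotation vector about the tool's x, y, z in rad, a list of three; "fingers": the closure, from 0 (fully open) to 1 (shut). In form: {"dp": [[dx, dy, dz], ...], "twist": [[ax, ay, az], ...], "fingers": [fingers, ...]}. A call has 1 to 10 rows; each row shifts and turns the commanded pose from where the row before left it, along the tool's axes as they then stand; what a row does not reach is not made up. A row lasts 1/10 s, in which the tool goes at most 50 mm and 8.59 degrees, less where a joint would pass 70% of its speed; a pose out of reach is approached as far as the arm can. A call is refused whole if a number of a shift passes 0.05 or a number of a turn 0.15, either way. A call with a gripper value outside its range is refused whole. The fingers move at their own pace and stop on an object; "newtons" is the grip in N (left out, the last holds). Time passes only in rows, so rows that do not move let the fingers close. It gives the time, the measured TCP pose, the force, the opening and the grip force at its end, in the units of the state.
- ctrl.get_state(): the state, without advancing time (a new reading comes with each control period).
- get_image(name): name is "side" or "top" or "wrist"; returns the picture (420x560x3 uint8, red, green, blue); there is no depth.
- calibration(name): a dict with "fx", "fy", "cx", "cy" (pixels), "eye" and "attitude" of the camera in the world; the wrist camera has in their place "hand_eye" (4x4, takes a point from camera to tool coordinates, whose origin is the TCP and whose axes are the flange's). Camera axes: x right, y up, looking along -z (the intrinsics and any distortion apply to the point x, -y, -z); pixel columns grow to the right and rows downward; lengths in m; the calibration is good to about 2 mm. A picture is of the moment at which its call begins: read the wrist's pose just before it. calibration takes no time and is no camera call.
- ctrl.close_job(): hands the job in; it is judged then, once.
The state is a dict: "time": time; "joint_positions": joint angles; "qd": joint speeds; "joint_torque": joint torques, N m; "position": TCP position; "tool_rot": TCP orientation; "ft_force": force on the tool from outside, world axes, zero at the start; "torque": the same for the moment, N m; "grip_width": opening from 0.0 (shut) to 1.0 (fully open); "grip_force": force on a finger pad.
Only numpy, scipy, OpenCV 4.12 (cv2) and the standard library are available. Lean on these libraries where they do the work, as an engineer would, in place of code of your own. Each camera call takes 0.05 s, during which the arm holds its last target. There are 200 camera calls.

## Working session

There is one attempt and no reset: what is moved stays moved. The work goes in short steps, Python scripts to look and compute and a tool call to move; the robot and the scene stay as the last step left them, time stands still between calls to the robot, and variables do not carry over. Pictures are saved under pics/ and viewed, at most 11 in all, crops included, and the job is handed in when it is done.

Besides the shell and the picture viewer there is one more tool, called as name(argument=value, ...) on one line, values as JSON. apply_moves: Moves the arm, as the interface text tells. Its arguments: {"type":"object","properties":{"dp":{"type":"array"},"twist":{"type":"array"},"fingers":{"type":"array"},"newtons":{"type":"number"}},"required":["dp","twist","fingers"]}

```bash
ls; mkdir -p pics
python3 - <<'E'
from bench import ctrl,get_image,calibration
import cv2,numpy as np
s=ctrl.get_state()
print({k:np.round(v,3).tolist() for k,v in s.items()})
for n in("side","top","wrist"):
    print(n,calibration(n))
    im=get_image(n); cv2.imwrite(f"pics/{n}0.png",im[:,:,::-1])
E
```

```text
pics
{'time': 0.0, 'joint_positions': [1.235, 0.322, -0.07, 1.452, 0.023, 1.371, -0.057], 'qd': [0.001, -0.001, -0.002, -0.001, 0.001, -0.0, -0.001], 'joint_torque': [0.0, -49.129, -0.404, -31.253, -0.064, 0.044, 0.0], 'position': [0.223, -0.61, 0.221], 'tool_rot': [-3.092, -0.546, 0.001], 'ft_force': [0.287, 0.233, -0.112], 'torque': [-0.015, 0.026, 0.013], 'grip_force': 0.0, 'grip_width': 0.999}
side {'fx': 420.25671472902246, 'fy': 420.25671472902246, 'cx': 285.4257767027805, 'cy': 210.07672117165197, 'eye': array([0.04207487, 0.50619389, 0.65211327]), 'attitude': array([ 0.39756989, -1.1075335 , -2.21178945])}
top {'fx': 533.6198279657343, 'fy': 533.6198279657343, 'cx': 284.67154630670774, 'cy': 198.18754987440093, 'eye': array([ 0.29738881, -0.00223504,  1.52400425]), 'attitude': array([ 0.09446409, -0.13311737, -1.5483955 ])}
wrist {'fx': 308.91113715097543, 'fy': 308.91113715097543, 'cx': 279.42488026823787, 'cy': 209.92341479362358, 'hand_eye': array([[ 1.24581808e-03,  9.53535219e-01,  3.01278996e-01,
         8.18367587e-02],
       [ 9.99999190e-01, -1.10962620e-03, -6.23174571e-04,
         1.14011082e-03],
       [-2.59911833e-04,  3.01279528e-01, -9.53535830e-01,
        -1.62150881e-01],
       [ 0.00000000e+00,  0.00000000e+00,  0.00000000e+00,
         1.00000000e+00]])}
```

View pics/top0.png

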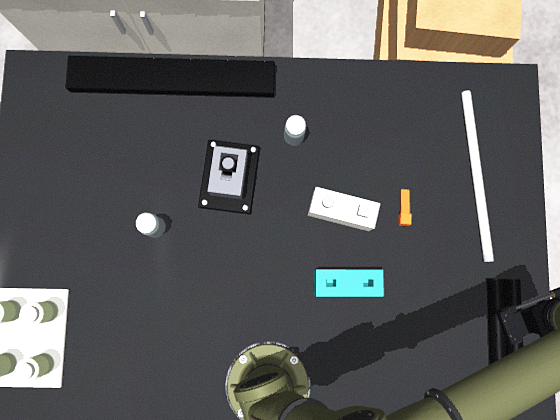

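View pics/side0.png

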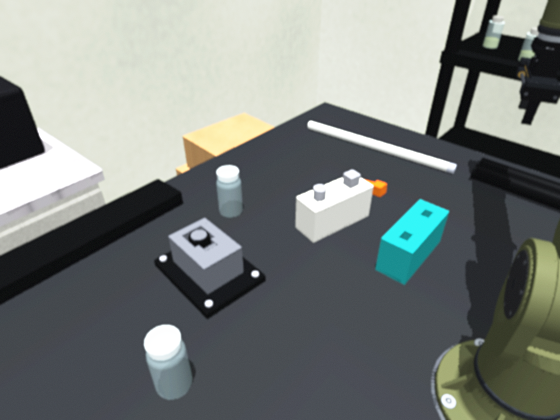

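```bash
cat > h.py <<'E'
from bench import ctrl,get_image,calibration
import cv2,numpy as np
from scipy.spatial.transform import Rotation as R
def cam(n,s=None):
    c=calibration(n)
    if n=="wrist":
        T=np.eye(4);T[:3,:3]=R.from_rotvec(s["tool_rot"]).as_matrix();T[:3,3]=s["position"]
        M=T@c["hand_eye"];return c,M[:3,:3],M[:3,3]
    return c,R.from_rotvec(c["attitude"]).as_matrix(),np.array(c["eye"])
def ray(C,uv,z):
    c,A,e=C;uv=np.atleast_2d(uv).astype(float)
    d=np.c_[(uv[:,0]-c["cx"])/c["fx"],-(uv[:,1]-c["cy"])/c["fy"],-np.ones(len(uv))]@A.T
    return e+d*((z-e[2])/d[:,2])[:,None]
def proj(C,p):
    c,A,e=C;q=(np.atleast_2d(p)-e)@A
    return np.c_[c["cx"]-c["fx"]*q[:,0]/q[:,2],c["cy"]+c["fy"]*q[:,1]/q[:,2]]
E
python3 - <<'E'
from h import *
C=cam("top")
for n,uv,z in[("keyhead",(364,210),.12),("pinhead",(328,202),.12),("caddy",(344,206),.09),("gap",(226,176),.09),("post",(228,163),.096),("jarR",(295,125),.12),("jarL",(147,222),.12)]:
    print(n,ray(C,uv,z).round(3))
b=ray(C,[(213,144),(253,149),(205,203),(245,208)],.02);print(b.round(3))
im=cv2.imread("pics/top0.png")
cr=[cv2.resize(im[y:y+70,x:x+80],None,fx=5,fy=5,interpolation=cv2.INTER_CUBIC) for x,y in((305,175),(190,140))]
cv2.imwrite("pics/crop.png",np.hstack(cr))
E
```

```text
keyhead [[ 0.476 -0.247  0.12 ]]
pinhead [[ 0.495 -0.151  0.12 ]]
caddy [[ 0.49  -0.198  0.09 ]]
gap [[0.565 0.125 0.09 ]]
post [[0.6   0.12  0.096]]
jarR [[ 0.705 -0.06   0.12 ]]
jarL [[0.432 0.325 0.12 ]]
[[0.671 0.172 0.02 ]
 [0.659 0.056 0.02 ]
 [0.499 0.188 0.02 ]
 [0.487 0.075 0.02 ]]
```

View pics/crop.png

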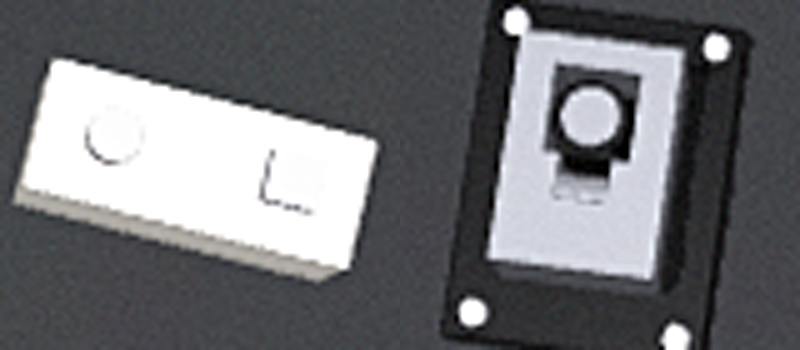

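apply_moves(dp=[[0.0387,-0.0296,0],[0.0387,-0.0296,0],[0.0387,-0.0296,0],[0.0387,-0.0296,0],[0.0387,-0.0296,0],[0.0387,-0.0296,0],[0.0387,-0.0296,0],[0.0387,-0.0296,0],[0.0387,-0.0296,0],[0.0387,-0.0296,0]], twist=[[0,0,0],[0,0,0],[0,0,0],[0,0,0],[0,0,0],[0,0,0],[0,0,0],[0,0,0],[0,0,0],[0,0,0]], fingers=[0,0,0,0,0,0,0,0,0,0])

```text
time: 1.15
position: [0.4854, -0.1982, 0.2226]
tool_rot: [3.093, 0.546, -0.0]
ft_force: [0.0, -0.4, 0.9]
grip_width: 0.997
grip_force: 0.0
```

apply_moves(dp=[[0,0,0],[0,0,0],[0,0,0],[0,0,0],[0,0,0],[0,0,0]], twist=[[0,0,0.135],[0,0,0.135],[0,0,0.135],[0,0,0.135],[0,0,0],[0,0,0]], fingers=[0,0,0,0,0,0])

```text
time: 1.75
position: [0.4847, -0.1999, 0.2224]
tool_rot: [-3.128, 0.293, 0.001]
ft_force: [-0.5, 0.2, -0.1]
grip_width: 1.003
grip_force: 0.0
```

Run:
```python
from h import *
s=ctrl.get_state();im=get_image("wrist");cv2.imwrite("pics/w1.png",im[:,:,::-1]);np.save("s1.npy",s,allow_pickle=True)
print(s["time"],s["position"],s["tool_rot"],s["ft_force"])
print(R.from_rotvec(s["tool_rot"]).as_matrix().round(3))
```

```text
1.75 [ 0.48470775 -0.19990592  0.22237019] [-3.12784635e+00  2.93322719e-01  5.87093427e-04] [-0.53229029  0.15132569 -0.10487147]
[[ 0.983 -0.186 -0.   ]
 [-0.186 -0.983  0.   ]
 [-0.     0.    -1.   ]]
```

View pics/w1.png

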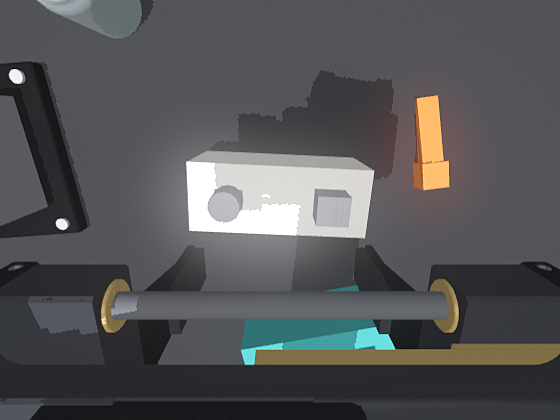

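Run:
```python
from h import *
s=np.load("s1.npy",allow_pickle=True).item();C=cam("wrist",s)
im=cv2.imread("pics/w1.png");g=cv2.cvtColor(im,cv2.COLOR_BGR2GRAY)
print(g[200:215:7,300:365:3]);print(g[180:242:2,331],g[225:242,200],g[225:242,260],g[225:242,350])
# head mask
m=cv2.inRange(g,100,170);m[:,:300]=0;m[:,362:]=0;m[:182]=0;m[232:]=0
c=max(cv2.findContours(m,0,2)[0],key=cv2.contourArea);print(cv2.boundingRect(c),cv2.minAreaRect(c))
m=cv2.inRange(g,120,255);m[:140]=0;m[250:]=0;m[:,:170]=0;m[:,390:]=0
c=max(cv2.findContours(m,0,2)[0],key=cv2.contourArea);print(cv2.approxPolyDP(c,4,True)[:,0].tolist())
# bottom edge sub-fit
pts=[]
for u in range(195,362):
    col=m[:,u];v=np.nonzero(col)[0].max()+.5;pts.append((u,v))
pts=np.array(pts);P=ray(C,pts,.09);vx=cv2.fitLine(P[:,:2].astype(np.float32),cv2.DIST_HUBER,0,.001,.001).ravel();print("edge yaw",np.arctan2(-vx[0],vx[1]),vx)
print(ray(C,(331.5,209),.12),ray(C,(225,205),.12))
```

```text
[[220 220 220 219 223 139 180 186 187 189 186 185 184 184 182 185 183 181
  216 216 216 215]
 [255 219 219 218 225 141 193 186 186 188 186 185 182 185 181 185 183 217
  216 215 215 215]
 [219 220 220 219 206 140 189 187 184 187 183 185 182 186 182 183 182 217
  215 214 215 215]]
[217 217 217 218 225 131 141 142 146 189 185 184 184 183 184 185 185 184
 185 185 184 183 183 193 217 215 215 216 185  89  92] [255 255 255 255 255 255 174 109 117 120 119 120 117 118 117 115 116] [255 255 255 255 255 255 255 255 255 145 128 133 133 132 132 131 129] [215 214 214 214 214 214 213 214 214 214 215 224 177  64  77  81  80]
(313, 189, 39, 36) ((324.9310607910156, 199.32757568359375), (28.373775482177734, 44.99270248413086), 54.1623420715332)
[[186, 161], [188, 229], [213, 231], [199, 234], [233, 249], [295, 249], [297, 237], [290, 235], [364, 238], [373, 170], [352, 157], [207, 150]]
edge yaw -0.079315856 [ 0.07923272  0.99685615  0.43516067 -0.22636642]
[[ 0.47563768 -0.24762864  0.12      ]] [[ 0.49694297 -0.1546203   0.12      ]]
```

Run:
```python
from h import *
s=np.load("s1.npy",allow_pickle=True).item();C=cam("wrist",s)
im=cv2.imread("pics/w1.png");g=cv2.cvtColor(im,cv2.COLOR_BGR2GRAY)
m=cv2.inRange(g,176,196);m[:,:308]=0;m[:,358:]=0;m[:182]=0;m[232:]=0
m=cv2.morphologyEx(m,cv2.MORPH_OPEN,np.ones((5,5)))
c=max(cv2.findContours(m,0,2)[0],key=cv2.contourArea)
P=ray(C,c[:,0]+[0,0],.12)[:,:2]
r=cv2.minAreaRect((P*1000).astype(np.float32));print("head",r,cv2.boundingRect(c))
for z,f in((.09,lambda u:200),):
    pts=[(u,np.nonzero(g[200:250,u]>195)[0].max()+200.5) for u in list(range(193,212))+list(range(310,361))]
    Q=ray(C,pts,.09)[:,:2];vx=cv2.fitLine(Q.astype(np.float32),cv2.DIST_HUBER,0,.001,.001).ravel();print("edge yaw",np.arctan2(-vx[0],vx[1]),vx)
    e=vx[2:];n=np.array([vx[1],-vx[0]]);print("caddy axis pt dist: head",(np.array(r[0])/1000-e)@n)
a=R.from_rotvec(s["tool_rot"]).as_matrix();print("toolyaw",np.arctan2(a[1,0],a[0,0]))
d=np.r_[np.array(r[0])/1000,.12]-s["position"];print("tool delta",a.T@d)
```

```text
head ((472.7719421386719, -249.01544189453125), (29.806045532226562, 27.408069610595703), 79.34481811523438) (317, 197, 34, 30)
edge yaw -0.22604771 [ 0.22412755  0.97455984  0.44429502 -0.21469836]
caddy axis pt dist: head 0.03544386933534433
toolyaw -0.18700878759426093
tool delta [-0.00255892  0.05047114  0.10237177]
```

apply_moves(dp=[[-0.0013,0.0253,0],[-0.0013,0.0252,0],[0,0,0.03],[0,0,0.03],[0,0,0.03],[0,0,0.025],[0,0,0.012],[0,0,0],[0,0,0]], twist=[[0,0,0],[0,0,0],[0,0,0.036],[0,0,0],[0,0,0],[0,0,0],[0,0,0],[0,0,0],[0,0,0]], fingers=[0,0,0,0,0,0,0,0,0])

```text
time: 2.7
position: [0.4734, -0.2494, 0.0965]
tool_rot: [3.121, -0.353, 0.002]
ft_force: [0.4, 0.6, 0.1]
grip_width: 1.0
grip_force: 0.0
```

apply_moves(dp=[[0,0,0],[0,0,0],[0,0,0],[0,0,0],[0,0,0],[0,0,0],[0,0,0],[0,0,0]], twist=[[0,0,0],[0,0,0],[0,0,0],[0,0,0],[0,0,0],[0,0,0],[0,0,0],[0,0,0]], fingers=[0.6,0.7,0.8,1,1,1,1,1], newtons=40)

```text
time: 3.5
position: [0.4728, -0.2487, 0.0955]
tool_rot: [-3.121, 0.354, 0.0]
ft_force: [1.2, 2.0, 0.1]
grip_width: 0.356
grip_force: 0.8
```

apply_moves(dp=[[0,0,0],[0,0,0],[0,0,-0.01],[0,0,-0.02],[0,0,-0.03],[0,0,-0.03],[0,0,-0.03],[0,0,-0.02],[0,0,0],[0,0,0]], twist=[[0,0,0],[0,0,0],[0,0,0],[0,0,0],[0,0,0],[0,0,0],[0,0,0],[0,0,0],[0,0,0],[0,0,0]], fingers=[1,1,1,1,1,1,1,1,1,1])

```text
time: 4.5
position: [0.4723, -0.2491, 0.2351]
tool_rot: [3.121, -0.355, -0.001]
ft_force: [-1.6, 1.4, -3.3]
grip_width: 0.341
grip_force: 40.0
```

Run:
```python
from h import *
s=ctrl.get_state();im=get_image("side")[:,:,::-1];w=get_image("wrist")[:,:,::-1]
C=cam("side");u,v=proj(C,s["position"])[0].astype(int);print(u,v,s["position"],s["ft_force"])
v0=max(v-60,0);u0=max(u-70,0);c=im[v0:v0+150,u0:u0+140]
cv2.imwrite("pics/s2.png",np.hstack([cv2.resize(c,(374,400),interpolation=cv2.INTER_CUBIC),cv2.resize(w,(426,400)) ]));print(u0,v0)
cv2.imwrite("pics/s2raw.png",im);cv2.imwrite("pics/w2raw.png",w)
```

```text
357 129 [ 0.47232411 -0.24913526  0.23505775] [-1.60817794  1.37034466 -3.33394645]
287 69
```

View pics/s2.png

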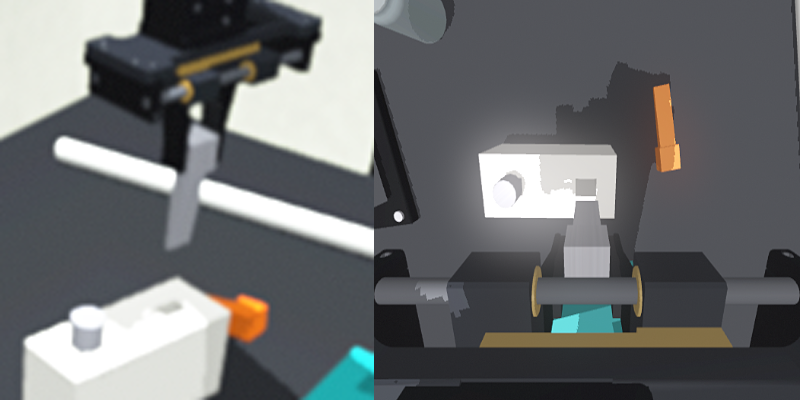

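Run:
```python
from h import *
s=ctrl.get_state();C=cam("wrist",s);A=R.from_rotvec(s["tool_rot"]).as_matrix();p=s["position"]
def q(x,y,z):return proj(C,p+A@np.array([x,y,z]))[0].round(1)
for x in(6,-1):print(x,[q(x/1e3,y/1e3,.0805) for y in(-12,12)])
print("flat+x head:",[q(.006,y,.0055) for y in(-.012,.012)]," slope+x head",[q(.0084,y,.0055) for y in(-.012,.012)],"headtop",[q(.014,y,-.0245) for y in(-.015,.015)],"head bottom",[q(.014,y,.0055) for y in(-.015,.015)])
S=cam("side")
for f in(1,-1):
  print("side",f,[(n,proj(S,p+A@np.array([f*x,y,z]))[0].round(1).tolist()) for n,x,y,z in(("footflat",.006,.012,.0805),("footslope",.001,.012,.0805),("topflat",.006,.012,.0055),("topslope",-.0084,.012,.0055))])
w=cv2.imread("pics/w2raw.png");z=cv2.imread("pics/s2raw.png")
cv2.imwrite("pics/z.png",np.hstack([cv2.resize(w[190:290,230:330],(400,400),interpolation=0),cv2.resize(z[105:170,330:395],(400,400),interpolation=0)]))
```

```text
6 [array([262.6, 210. ]), array([291.7, 210. ])]
-1 [array([262.7, 218. ]), array([291.6, 218. ])]
flat+x head: [array([256.1, 248.1]), array([296.6, 248.1])]  slope+x head [array([256. , 244.4]), array([296.7, 244.4])] headtop [array([245.3, 258.8]), array([306.3, 258.8])] head bottom [array([250.7, 235.6]), array([302. , 235.6])]
side 1 [('footflat', [356.1, 159.0]), ('footslope', [357.6, 159.8]), ('topflat', [359.8, 129.9]), ('topslope', [364.3, 132.2])]
side -1 [('footflat', [359.7, 161.1]), ('footslope', [358.2, 160.2]), ('topflat', [363.6, 131.8]), ('topslope', [359.0, 129.5])]
```

View pics/z.png

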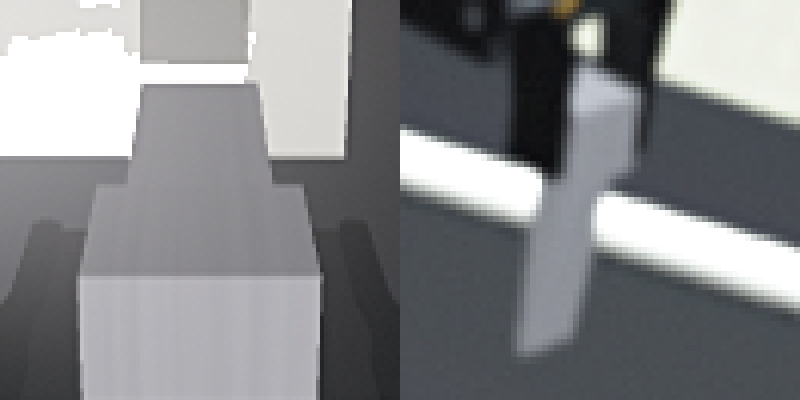

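apply_moves(dp=[[-0.0035,-0.0475,0],[-0.0035,-0.0475,0],[-0.0035,-0.0475,0],[-0.0035,-0.0475,0],[-0.0035,-0.0475,0],[-0.0035,-0.0475,0],[-0.0035,-0.0475,0],[-0.0035,-0.0475,0],[0,0,0],[0,0,0]], twist=[[0,0,0],[0,0,0],[0,0,0],[0,0,0],[0,0,0],[0,0,0],[0,0,0],[0,0,0],[0,0,-0.125],[0,0,0]], fingers=[1,1,1,1,1,1,1,1,1,1])

```text
time: 5.6
position: [0.5296, 0.1291, 0.2339]
tool_rot: [3.138, -0.152, -0.005]
ft_force: [0.3, -1.3, -3.2]
grip_width: 0.339
grip_force: 40.0
```

apply_moves(dp=[[0,0,0],[0,0,0]], twist=[[0,0,0],[0,0,0]], fingers=[1,1])

```text
time: 5.8
position: [0.5306, 0.1255, 0.2347]
tool_rot: [3.136, -0.166, -0.002]
ft_force: [-0.0, -0.8, -2.8]
grip_width: 0.344
grip_force: 40.0
```

Run:
```python
from h import *
s=ctrl.get_state();im=get_image("wrist")[:,:,::-1];cv2.imwrite("pics/w3.png",im);np.save("s3.npy",s,allow_pickle=True)
print(s["time"],s["position"],s["tool_rot"],s["ft_force"])
C=cam("wrist",s);print(proj(C,[[.565,.125,.09]]))
cv2.imwrite("pics/w3z.png",np.hstack([cv2.resize(im[60:260,160:400],(480,400),interpolation=cv2.INTER_CUBIC)]))
```

```text
5.8 [0.53061168 0.12551879 0.23474494] [ 3.13611482e+00 -1.66337230e-01 -1.92714206e-03] [-0.04254745 -0.80769142 -2.76996911]
[[274.32905652 163.05838154]]
```

View pics/w3.png

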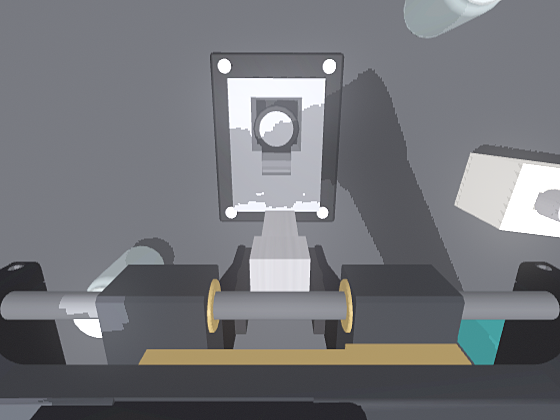

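Run:
```python
from h import *
im=cv2.imread("pics/w3.png");cv2.imwrite("pics/w3q.png",cv2.resize(im[90:230,210:350],(560,560),interpolation=0))
```

```text
(no output)
```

View pics/w3q.png

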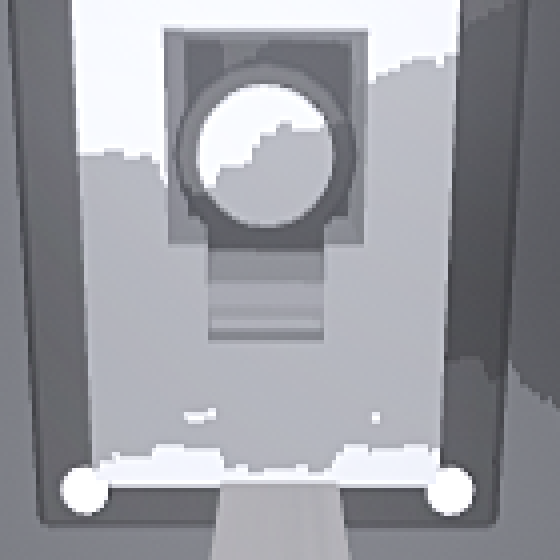

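Run:
```python
from h import *
s=np.load("s3.npy",allow_pickle=True).item();C=cam("wrist",s);A=R.from_rotvec(s["tool_rot"]).as_matrix();p=s["position"]
f=lambda X,Y,z=.09:((ray(C,(210+X/4,90+Y/4),z)-p)@A)[0]*1000
for n,X,Y in(("lipL",208,340),("lipR",323,340),("slotTL",208,244),("slotTR",323,244),("holeTL",165,29),("holeTR",367,29),("frontL",92,486),("frontR",443,486),("Ltop",72,0),("Rtop",460,0)):print(n,f(X,Y).round(1))
for n,X,Y in(("BL",85,490),("BR",449,490)):print(n,f(X,Y,.02).round(1))
print(f(280-0,486,p[2]-.0805).round(1),"yaw",2*np.arctan2(s["tool_rot"][1],s["tool_rot"][0]))
b=((ray(C,[(224,66),(329,66)],.02)-p)@A)*1000;print(b.round(1))
```

```text
lipL [ 22.4 -15.7 144.7]
lipR [ 22.4  13.2 144.7]
slotTL [ 46.3 -15.4 144.7]
slotTR [ 46.3  12.9 144.7]
holeTL [ 95.9 -24.6 144.6]
holeTR [ 96.   22.6 144.7]
frontL [-16.2 -46.6 144.7]
frontR [-16.1  45.  144.8]
Ltop [102.2 -46.  144.6]
Rtop [102.3  44.  144.7]
BL [-40.1 -59.9 214.7]
BR [-40.   56.9 214.9]
[ 4.5  2.3 80.5] yaw -0.10597922852828928
[[131.7 -60.1 214.5]
 [131.9  57.  214.7]]
```

apply_moves(dp=[[0.0189,-0.0017,0],[0.0189,-0.0018,0],[0,0,0.02],[0,0,0.02],[0,0,0.012],[0,0,0],[0,0,0],[0,0,0]], twist=[[0,0,0],[0,0,0],[0,0,0],[0,0,0],[0,0,0],[0,0,0],[0,0,0],[0,0,0]], fingers=[1,1,1,1,1,1,1,1])

```text
time: 6.65
position: [0.5694, 0.1273, 0.1848]
tool_rot: [-3.137, 0.16, -0.003]
ft_force: [0.2, -0.4, -3.4]
grip_width: 0.342
grip_force: 40.0
```

Run:
```python
from h import *
s=ctrl.get_state();im=get_image("wrist")[:,:,::-1];sd=get_image("side")[:,:,::-1]
s0=np.load("s3.npy",allow_pickle=True).item();A=R.from_rotvec(s0["tool_rot"]).as_matrix()
print(s["position"],s["tool_rot"],s["ft_force"],((s["position"]-s0["position"])@A)*1000)
cv2.imwrite("pics/w4.png",im)
u,v=proj(cam("side"),s["position"]-[0,0,.08])[0].astype(int)
cv2.imwrite("pics/c4.png",np.hstack([cv2.resize(im[170:290,220:340],(400,400),interpolation=0),cv2.resize(sd[v-45:v+35,u-40:u+40],(400,400),interpolation=2)]))
```

```text
[0.56937908 0.12728318 0.18480671] [-3.13731846  0.15954854 -0.00329673] [ 0.21635531 -0.42042486 -3.41659729] [38.42160457 -5.91187577 49.88668599]
```

View pics/c4.png

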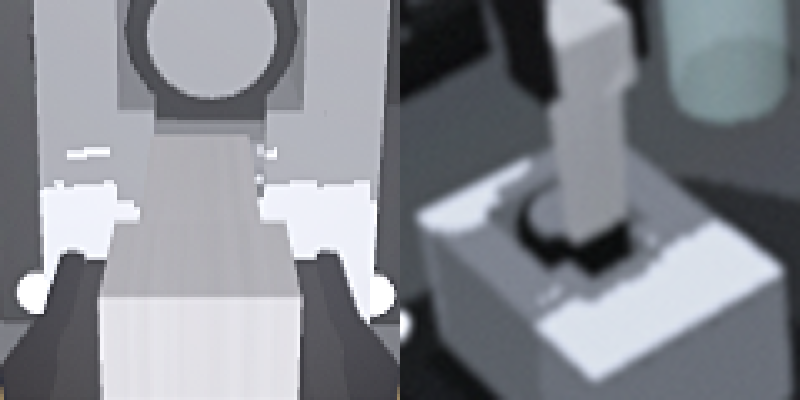

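Run:
```python
from h import *
s=ctrl.get_state();C=cam("wrist",s);A=R.from_rotvec(s["tool_rot"]).as_matrix();p=s["position"]
print(p,np.abs(s["qd"]).max(), "yaw",2*np.arctan2(s["tool_rot"][1],s["tool_rot"][0]))
f=lambda X,Y,z:(((ray(C,(220+X/3.3333,170+Y/3.3333),z)-p)@A)[0]*1000).round(1)
print("foot",f(152,135,p[2]-.0805),f(250,135,p[2]-.0805))
print("post edge",f(155,120,.096),f(267,120,.096),"slot",f(155,130,.09),f(267,130,.09))
im=cv2.imread("pics/w4.png",0)
print(im[196:216,283],im[196:216,299]); print(im[212,258:304]);print(im[208,258:304]); print(im[202,258:306])
```

```text
[0.56926877 0.12735841 0.1846701 ] 0.0041901378247569555 yaw 6.181827762049521
foot [ 5.3 -9.6 80.5] [ 5.3 14.6 80.5]
post edge [ 6.7 -9.2 88.7] [ 6.8 19.3 88.7] slot [ 2.2 -9.5 94.7] [ 2.2 19.8 94.7]
[181 183 191 148  72  81  82  83  80  86 132 148 144 140 166 176 174 173
 173 173] [ 80  78  90  97  95  95  93 105 110 126 142 145 143 153 159 157 161 162
 155 192]
[180 180 180 180 180 180 180 175 177 177 177 177 176 176 176 176 176 175
 176 176 175 175 175 175 175 174 175 175 176 175 174 174 176 177 178 178
 175 153 154 152 152 161 184 182 180 181]
[180 179 179 180 179 180 181 183 142 143 144 144 144 145 144 144 143 145
 144 145 144 144 144 143 145 144 144 144 144 144 144 145 144 143 144 144
 145 145 146 144 134 143 187 183 181 181]
[141 141 140 141 141 140 143 146 105  76  82  82  83  80  81  81  84  83
  83  82  83  83  82  82  82  82  82  83  83  83  83  82  84  83  84  84
  84  83  83  82  78  93 140 132 131 132 131 132]
```

apply_moves(dp=[[0,0.0026,0],[0,0,0],[0,0,0.006],[0,0,0.006],[0,0,0.006],[0,0,0.004],[0,0,0.004],[0,0,0],[0,0,0],[0,0,0]], twist=[[0,0,0],[0,0,0],[0,0,0],[0,0,0],[0,0,0],[0,0,0],[0,0,0],[0,0,0],[0,0,0],[0,0,0]], fingers=[1,1,1,1,1,1,1,1,1,1])

```text
time: 7.75
position: [0.5686, 0.1247, 0.1578]
tool_rot: [-3.138, 0.159, -0.001]
ft_force: [0.5, 0.1, -3.8]
grip_width: 0.343
grip_force: 40.0
```

apply_moves(dp=[[0,0,0.002],[0,0,0.002],[0,0,0.002],[0,0,0.002],[0,0,0],[0,0,0]], twist=[[0,0,0],[0,0,0],[0,0,0],[0,0,0],[0,0,0],[0,0,0]], fingers=[1,1,1,1,1,1])

```text
time: 8.35
position: [0.5684, 0.1246, 0.1494]
tool_rot: [3.137, -0.159, -0.0]
ft_force: [0.3, -0.3, -2.7]
grip_width: 0.34
grip_force: 40.0
```

apply_moves(dp=[[0,0,0.002],[0,0,0.001],[0,0,0.001],[0,0,0],[0,0,0]], twist=[[0,0,0],[0,0,0],[0,0,0],[0,0,0],[0,0,0]], fingers=[1,1,1,1,1])

```text
time: 8.85
position: [0.5687, 0.1245, 0.1456]
tool_rot: [3.138, -0.159, 0.001]
ft_force: [0.7, -0.3, -2.7]
grip_width: 0.339
grip_force: 40.0
```

apply_moves(dp=[[0.001,0,0],[0.0005,0,0],[0.0005,0,0],[0,0,0],[0,0,0]], twist=[[0,0,0],[0,0,0],[0,0,0],[0,0,0],[0,0,0]], fingers=[1,1,1,1,1])

```text
time: 9.35
position: [0.5702, 0.1245, 0.1454]
tool_rot: [3.137, -0.159, -0.001]
ft_force: [-0.7, 0.8, -3.5]
grip_width: 0.342
grip_force: 40.0
```

apply_moves(dp=[[0.0004,0,0],[0.0004,0,0],[0,0,0],[0,0,0]], twist=[[0,0,0],[0,0,0],[0,0,0],[0,0,0]], fingers=[1,1,1,1])

```text
time: 9.75
position: [0.5707, 0.1244, 0.1454]
tool_rot: [3.137, -0.159, -0.002]
ft_force: [-1.6, 0.1, -2.3]
grip_width: 0.341
grip_force: 40.0
```

apply_moves(dp=[[0.0004,0,0],[0.0004,0,0],[0,0,0],[0,0,0]], twist=[[0,0,0],[0,0,0],[0,0,0],[0,0,0]], fingers=[1,1,1,1])

```text
time: 10.15
position: [0.5716, 0.1243, 0.1454]
tool_rot: [3.137, -0.159, -0.001]
ft_force: [-2.8, -0.1, -2.2]
grip_width: 0.343
grip_force: 40.0
```

apply_moves(dp=[[0.0004,0,0],[0.0002,0,0],[0,0,0],[0,0,0]], twist=[[0,0,0],[0,0,0],[0,0,0],[0,0,0]], fingers=[1,1,1,1])

```text
time: 10.55
position: [0.5719, 0.1243, 0.1453]
tool_rot: [3.137, -0.159, -0.002]
ft_force: [-5.3, 0.4, -1.9]
grip_width: 0.34
grip_force: 40.0
```

apply_moves(dp=[[-0.0002,0,0.001],[0,0,0.001],[0,0,0.001],[0,0,0]], twist=[[0,0,0],[0,0,0],[0,0,0],[0,0,0]], fingers=[1,1,1,1])

```text
time: 10.95
position: [0.5718, 0.1244, 0.1422]
tool_rot: [3.138, -0.158, -0.002]
ft_force: [-4.3, 0.9, -2.5]
grip_width: 0.34
grip_force: 40.0
```

apply_moves(dp=[[0,0,0.001],[0,0,0.001],[0,0,0]], twist=[[0,0,0],[0,0,0],[0,0,0]], fingers=[1,1,1])

```text
time: 11.25
position: [0.5718, 0.1244, 0.1402]
tool_rot: [3.138, -0.159, -0.002]
ft_force: [-5.4, 0.4, -2.2]
grip_width: 0.341
grip_force: 40.0
```

apply_moves(dp=[[0,0,0.001],[0,0,0.001],[0,0,0]], twist=[[0,0,0],[0,0,0],[0,0,0]], fingers=[1,1,1])

```text
time: 11.55
position: [0.5718, 0.1244, 0.1382]
tool_rot: [3.137, -0.159, -0.002]
ft_force: [-5.0, 0.3, -2.9]
grip_width: 0.341
grip_force: 40.0
```

apply_moves(dp=[[0,0,0.001],[0,0,0.001],[0,0,0]], twist=[[0,0,0],[0,0,0],[0,0,0]], fingers=[1,1,1])

```text
time: 11.85
position: [0.5718, 0.1244, 0.1362]
tool_rot: [3.138, -0.158, -0.002]
ft_force: [-5.0, 0.0, -1.7]
grip_width: 0.341
grip_force: 40.0
```

apply_moves(dp=[[0,0,0.001],[0,0,0.001],[0,0,0]], twist=[[0,0,0],[0,0,0],[0,0,0]], fingers=[1,1,1])

```text
time: 12.15
position: [0.5717, 0.1244, 0.1342]
tool_rot: [3.138, -0.159, -0.002]
ft_force: [-5.8, 0.3, -1.9]
grip_width: 0.341
grip_force: 40.0
```

apply_moves(dp=[[0,0,0.001],[0,0,0.001],[0,0,0]], twist=[[0,0,0],[0,0,0],[0,0,0]], fingers=[1,1,1])

```text
time: 12.45
position: [0.5717, 0.1244, 0.1322]
tool_rot: [3.138, -0.159, -0.002]
ft_force: [-5.8, 0.4, -1.9]
grip_width: 0.344
grip_force: 40.0
```

apply_moves(dp=[[0,0,0.001],[0,0,0.001],[0,0,0]], twist=[[0,0,0],[0,0,0],[0,0,0]], fingers=[1,1,1])

```text
time: 12.75
position: [0.5717, 0.1244, 0.1302]
tool_rot: [3.137, -0.159, -0.002]
ft_force: [-4.8, 1.5, -2.7]
grip_width: 0.341
grip_force: 40.0
```

apply_moves(dp=[[0,0,0.001],[0,0,0.001],[0,0,0]], twist=[[0,0,0],[0,0,0],[0,0,0]], fingers=[1,1,1])

```text
time: 13.05
position: [0.5717, 0.1244, 0.1282]
tool_rot: [3.138, -0.158, -0.002]
ft_force: [-4.4, -0.4, -1.5]
grip_width: 0.345
grip_force: 40.0
```

apply_moves(dp=[[0,0,0.001],[0,0,0.001],[0,0,0]], twist=[[0,0,0],[0,0,0],[0,0,0]], fingers=[1,1,1])

```text
time: 13.35
position: [0.5717, 0.1245, 0.1265]
tool_rot: [3.138, -0.159, -0.002]
ft_force: [-5.6, 1.6, -0.5]
grip_width: 0.344
grip_force: 40.0
```

apply_moves(dp=[[0,0,0.001],[0,0,0],[0,0,0]], twist=[[0,0,0],[0,0,0],[0,0,0]], fingers=[1,1,1])

```text
time: 13.65
position: [0.5716, 0.1246, 0.1258]
tool_rot: [3.137, -0.159, -0.002]
ft_force: [-6.8, 1.2, 0.8]
grip_width: 0.337
grip_force: 40.0
```

apply_moves(dp=[[0,0,0.001],[0,0,0],[0,0,0]], twist=[[0,0,0],[0,0,0],[0,0,0]], fingers=[1,1,1])

```text
time: 13.95
position: [0.5716, 0.1246, 0.1251]
tool_rot: [3.137, -0.159, -0.002]
ft_force: [-7.3, -0.2, 4.0]
grip_width: 0.339
grip_force: 40.0
```

apply_moves(dp=[[0,0,0],[0,0,0],[0,0,0],[0,0,0],[0,0,0],[0,0,-0.01],[0,0,-0.02],[0,0,-0.015],[0,0,0],[0,0,0]], twist=[[0,0,0],[0,0,0],[0,0,0],[0,0,0],[0,0,0],[0,0,0],[0,0,0],[0,0,0],[0,0,0],[0,0,0]], fingers=[0.5,0.3,0.3,0.3,0.3,0.3,0.3,0.3,1,1])

```text
time: 14.95
position: [0.5726, 0.1242, 0.1699]
tool_rot: [3.137, -0.159, 0.002]
ft_force: [-0.1, -0.4, -0.4]
grip_width: 0.592
grip_force: 0.0
```

apply_moves(dp=[[-0.001,0,0],[0,0,0],[0,0,0],[0,0,0],[0,0,0],[0,0,0],[0,0,0]], twist=[[0,0,0],[0,0,0],[0,0,0],[0,0,0],[0,0,0],[0,0,0],[0,0,0]], fingers=[1,1,1,1,1,1,1])

```text
time: 15.65
position: [0.5714, 0.1243, 0.1695]
tool_rot: [3.138, -0.159, -0.0]
ft_force: [0.5, -0.7, -0.4]
grip_width: 0.025
grip_force: 0.0
```

Run:
```python
from h import *
s=ctrl.get_state();im=get_image("wrist")[:,:,::-1];sd=get_image("side")[:,:,::-1]
print(s["time"],s["position"],s["ft_force"],s["grip_width"])
u,v=proj(cam("side"),s["position"]-[0,0,.04])[0].astype(int)
cv2.imwrite("pics/c5.png",np.hstack([cv2.resize(im[100:340,160:400],(400,400)),cv2.resize(sd[v-50:v+50,u-50:u+50],(400,400),interpolation=2)]))
```

```text
15.65 [0.57136549 0.12431897 0.16949202] [ 0.51314695 -0.73755162 -0.43773592] 0.024934750716509954
```

View pics/c5.png

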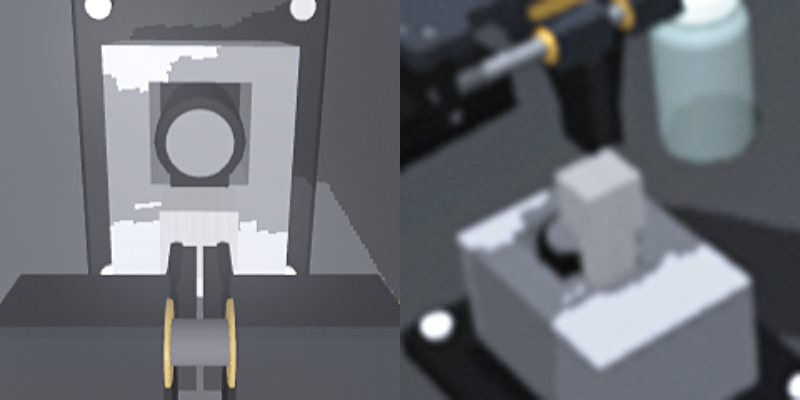

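apply_moves(dp=[[0,0,0.008],[0,0,0.006],[0,0,0.002],[0,0,0.001],[0,0,0.001],[0,0,0],[0,0,0]], twist=[[0,0,0],[0,0,0],[0,0,0],[0,0,0],[0,0,0],[0,0,0],[0,0,0]], fingers=[1,1,1,1,1,1,1])

```text
time: 16.45
position: [0.5715, 0.1244, 0.1517]
tool_rot: [-3.138, 0.159, -0.0]
ft_force: [0.1, 0.2, 0.0]
grip_width: 0.004
grip_force: 0.0
```

apply_moves(dp=[[0,0,0.001],[0,0,0],[0,0,0]], twist=[[0,0,0],[0,0,0],[0,0,0]], fingers=[1,1,1])

```text
time: 16.75
position: [0.5714, 0.1243, 0.1505]
tool_rot: [3.137, -0.159, 0.0]
ft_force: [0.2, -0.1, 0.7]
grip_width: 0.005
grip_force: 0.0
```

apply_moves(dp=[[0,0,0.001],[0,0,0],[0,0,0]], twist=[[0,0,0],[0,0,0],[0,0,0]], fingers=[1,1,1])

```text
time: 17.05
position: [0.5713, 0.1243, 0.1495]
tool_rot: [3.137, -0.159, -0.0]
ft_force: [0.7, -0.3, 0.6]
grip_width: 0.001
grip_force: 0.0
```

apply_moves(dp=[[0,0,0.001],[0,0,0],[0,0,0]], twist=[[0,0,0],[0,0,0],[0,0,0]], fingers=[1,1,1])

```text
time: 17.35
position: [0.5715, 0.1245, 0.1489]
tool_rot: [-3.138, 0.159, -0.001]
ft_force: [-1.5, 0.3, 3.1]
grip_width: 0.004
grip_force: 1.6
```

apply_moves(dp=[[0,0,0.001],[0,0,0],[0,0,0]], twist=[[0,0,0],[0,0,0],[0,0,0]], fingers=[1,1,1])

```text
time: 17.65
position: [0.5715, 0.1246, 0.1483]
tool_rot: [-3.138, 0.159, -0.001]
ft_force: [-1.8, 0.3, 5.3]
grip_width: 0.0
grip_force: 2.9
```

apply_moves(dp=[[0,0,0.001],[0,0,0],[0,0,0]], twist=[[0,0,0],[0,0,0],[0,0,0]], fingers=[1,1,1])

```text
time: 17.95
position: [0.5716, 0.1248, 0.1478]
tool_rot: [-3.138, 0.159, -0.001]
ft_force: [-3.4, 0.3, 7.2]
grip_width: 0.004
grip_force: 4.2
```

apply_moves(dp=[[0,0,0.001],[0,0,0],[0,0,0]], twist=[[0,0,0],[0,0,0],[0,0,0]], fingers=[1,1,1])

```text
time: 18.25
position: [0.5716, 0.125, 0.1474]
tool_rot: [-3.137, 0.158, -0.002]
ft_force: [-3.7, -0.3, 11.4]
grip_width: 0.004
grip_force: 5.6
```

apply_moves(dp=[[0,0,0.001],[0,0,0],[0,0,0]], twist=[[0,0,0],[0,0,0],[0,0,0]], fingers=[1,1,1])

```text
time: 18.55
position: [0.5716, 0.1252, 0.147]
tool_rot: [-3.137, 0.158, -0.002]
ft_force: [-4.8, 0.8, 14.1]
grip_width: 0.006
grip_force: 7.0
```

apply_moves(dp=[[0,0,0.0008],[0,0,0],[0,0,0]], twist=[[0,0,0],[0,0,0],[0,0,0]], fingers=[1,1,1])

```text
time: 18.85
position: [0.5717, 0.1254, 0.1467]
tool_rot: [-3.137, 0.158, -0.003]
ft_force: [-5.8, 0.7, 15.6]
grip_width: 0.004
grip_force: 8.2
```

apply_moves(dp=[[0,0,0.0008],[0,0,0],[0,0,0],[0,0,0]], twist=[[0,0,0],[0,0,0],[0,0,0],[0,0,0]], fingers=[1,1,1,1])

```text
time: 19.25
position: [0.5717, 0.1255, 0.1463]
tool_rot: [-3.137, 0.158, -0.003]
ft_force: [-7.2, 0.2, 17.8]
grip_width: 0.007
grip_force: 9.3
```

apply_moves(dp=[[0,0,-0.004],[0,0,-0.006],[0,0,-0.02],[0,0,-0.03],[0,0,-0.03],[0,0,0],[0,0,0],[0,0,0]], twist=[[0,0,0],[0,0,0],[0,0,0],[0,0,0],[0,0,0],[0,0,0],[0,0,0],[0,0,0]], fingers=[1,1,1,1,1,1,1,1])

```text
time: 20.05
position: [0.5708, 0.1239, 0.2316]
tool_rot: [3.137, -0.159, -0.003]
ft_force: [-0.2, -0.8, 0.5]
grip_width: 0.004
grip_force: 0.0
```

Run:
```python
from h import *
s=ctrl.get_state();im=get_image("wrist")[:,:,::-1];sd=get_image("side")[:,:,::-1]
print(s["time"],s["position"],s["ft_force"])
cv2.imwrite("pics/c6.png",np.hstack([cv2.resize(im[60:340,140:420],(400,400)),cv2.resize(sd[200:300,150:250],(400,400),interpolation=2)]))
```

```text
20.05 [0.5707503  0.12389241 0.23158406] [-0.23343447 -0.75958989  0.52483254]
```

View pics/c6.png

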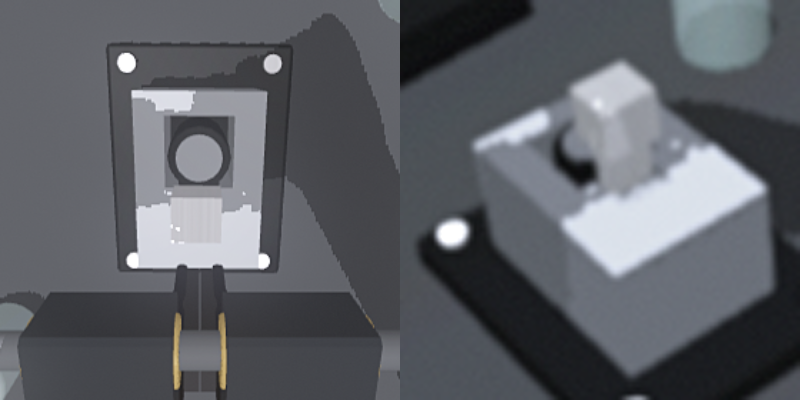

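```bash
python3 -c "
from bench import ctrl
print(ctrl.close_job())"
```

```text
the job is handed in; nothing more can be done
None
```

The key is wedged upright in the gap after a final steady push of about 18 N, and it's let go with the arm clear. The job was handed in at about 20 s; the verdict wasn't returned, and the side force on the post (about 25–30 N) is my estimate, not a measurement.

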